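# Unclamp the dip cups and hang them to drip

### The arm

A 7-joint arm with a two-finger parallel gripper is mounted at the origin on the work surface. World frame = base frame: x ahead of the robot, y to its left, z up, the work surface at z = 0. Lengths are in m, angles in degrees, forces in N, time in s.
With the tool pointing down it reaches from about 0.4 to 0.875 m from the base axis. Payload 19.3 kg.
Tool frame: the origin (TCP) lies midway between the tips of the shut fingers; the grasp point (between the pads) lies ctrl.grasp_offset behind it (ctrl.grasp_offset is the distance from the TCP to the grasp point, in m); z points along the fingers, y is the line along which they close (so a half turn about z gives the same grasp; the last joint's range is limited). The gripper opens to 85 mm and grips with 20 to 120 N. Pads are 22 mm wide; open, the fingers measure 114 mm over their backs; the gripper's body (76 mm by 85 mm) begins 54 mm behind the grasp point. The pads swing forward as they close: fully open they stand 13 mm farther back than shut.
Start: joints at [-72.147, 29.874, -2.08, 91.645, 1.215, 58.505, -6.463], TCP at [0.233, 0.58, 0.231] pointing down, gripper open.
Joint ranges: [-166.77, 166.77], [-17.47, 122.26], [-85.68, 81.53], [9.62, 139.38], [-72.42, 252.41], [9.2, 110.78], [-144.41, 144.41]. Speed limits (degrees/s): [108.29, 108.29, 136.94, 136.94, 172.46, 172.46, 172.46].

### API

Orientations are given as a 3x3 rotation matrix whose columns are the frame's x, y, z axes.
In Python, from plant import ctrl, hand, kinematics, optics, sign_off, finder gives the robot as it stands. Calls block until the motion is done:
- ctrl.reach(position, orientation): joint-space move of the TCP to a pose.
- ctrl.servo_line(position, rate=0.15, rotation=None): straight line of the TCP; rotation=None keeps the orientation; rate is the mean speed in m/s.
- ctrl.move_joints(angles): joint-space move.
- hand.grip(opening, grasp_force=None): finger opening in m; grasp_force is the grip in N (None keeps the last); returns when the fingers have stopped.
- ctrl.hold(seconds).
- kinematics.solve_ik(position, orientation): joint angles nearest the present ones, or None.
- ctrl.observe(): the state.
- optics.capture(name): name is "scene" or "top"; returns the picture (384x512x3 uint8, red, green, blue); there is no depth.
- optics.camera_params(name): a dict with "intrinsics" (3x3 intrinsics, pixels), "distortion" ([k1, k2, p1, p2, k3] as OpenCV has them; the pictures are not rectified), "R" (3x3) and "t" (3): a world point X has camera coordinates R X + t. Camera axes: x right, y down, z forward; pixel columns grow to the right and rows downward; lengths in m; the calibration is good to about 2 mm. A picture is of the moment at which its call begins. camera_params takes no time and is no camera call.
A pose or a line that the arm cannot do raises ctrl.IKError and nothing moves.
- sign_off(): hands the job in; it is judged then, once.
Trained networks look in the newest picture that a camera, given by its name, has taken for a name from the list of things; names that differ only in an ending like _2 or _b are one class to them, and where a whole thing is asked for, a point or a joint stands for the part that bears it (a point fixed in the world has none). Each returns a list of dicts, best first, with "confidence" (0 to 1); they miss things now and then, are a little off and sometimes report something else, mostly with a low value. They report only what shows in the picture. A call takes as long as a camera call.
- finder.find_in(camera, name): "box" ([left, top, right, bottom] in pixels, round what is visible of it).
- finder.cut_out(camera, name): "pixels" (384x512 bool, what is visible of it) and "box" ([left, top, right, bottom] in pixels, round what is visible of it).
The state is a dict: "time_s": time; "joint_pos": joint angles; "joint_vel": joint speeds; "effort": joint torques, N m; "ee_pos": TCP position; "orientation": TCP orientation; "contact_force": force on the tool from outside, world axes, zero at the start; "ft_torque": the same for the moment, N m; "gripper_width": finger opening in m; "gripper_force": force on a finger pad.
Only numpy, scipy, OpenCV 4.12 (cv2) and the standard library are available. Lean on these libraries where they do the work, as an engineer would, in place of code of your own. Each camera call takes 0.05 s, during which the arm holds its last target. There are 200 camera calls.

### The job

Unscrew the knurled nut from the cup carrier's stud (anticlockwise), put it in the steel parts dish, then lift the blue hold-down bar off the stud and lay it flat on the bench. Then hang every dip cup in the carrier by its crook on a drop hook of its own on the rack, tugging it gently down until the hook has slid down about a centimetre before you let go. Do not let a cup fall over, and leave the bottle, the jar and the beaker where they are.

Things in the scene. Friction and masses are not known exactly. Their poses are not given: they have to be found in the camera images.
- carrier: Fixed aluminium carrier: plate 135 (x) x 215 (y) x 10 mm, cup places centred at (+-32, +-72) mm; in the middle a 36 mm square boss, top 55.5 mm above the bench, with an upright threaded stud, 22 mm over the thread, top 97.5 mm above the bench. Four small guide lugs by the boss stop the bar turning. Origin: on the stud axis, at bench height; z up along the stud.
- nut: Round knurled brass nut, 40 mm diameter, 26 mm high, 80 g, open through the middle; origin: centre of its underside (73.5 mm up at the start), z its axis. Right-hand thread, 8 mm a turn: unscrews anticlockwise seen from above, turns easily, stays put when let go; free after about 1.25 turns (7.5 to 9 rad, 10 mm higher), then lifts straight off.
- bar: Blue hold-down bar across the cup rims, under the nut: 200 (y) x 28 (x) x 8 mm, in its middle a square hub 44 x 44 x 18 mm with a 28 mm square hole for the stud. Origin: centre of its underside (55.5 mm up at the start), x across, y along. 180 g. Grip the hub on its two faces across the bar (x).
- dish: Loose square steel parts dish, 130 x 130 mm, 18 mm high, walls and floor 4 mm, 450 g; origin at the centre of its underside. It lies on the other side of the bench from the carrier (which is left and which is right varies) and may be pushed about.
- rack: Fixed drip rack on the far side: foot 340 mm long and 12 mm high, two posts, cross beam (148 to 182 mm up, 39 to 51 mm along +x of the origin) with four drop hooks 75 mm apart along y. Origin: on the bench below the middle of the row of hook seats; x away from the robot, y along the row.
- cup0: Steel dip cup, 52 mm wide, 45 mm high, 150 g, at carrier place (-32, 72) mm (2 or 3 of four cups are present). A stem on its +x rim (x = 24.5 mm) bends over at the top into a crook: upside-down V of 5 mm rod in the x-z plane, apex over the cup's middle, lip 13 mm to -x and 15 mm lower. On the apex a grey finger tab 14 x 14 mm, 105 to 136 mm above the underside. Origin: centre of underside.
- cup0_crook (a point): Under the apex of cup0's crook, on the cup's axis 100 mm above its underside: meets the top of the hook rod when hung (so 174 mm up on a hook not yet tugged, 164 mm on one tugged down a centimetre). Axes of the cup.
- hook0_seat (a point): Hook 0 (0 at the +y end of the row, 3 at the -y end): top of an 8 mm steel rod that points to the rack's -x, 174 mm up at the start; the point is 28 mm in front of the hook's white sliding block, 18 mm behind its upturned tip, which stands 9 mm above the rod. Axes of the rack. The cup's crook plane (cup x-z) goes across the rod, either way round.
- hook0 (a joint): Downward travel of hook 0 (m): 0 at the start, 0.020 at its hard lower stop. It slides down against about 5 N of friction (a cup's own weight of 1.5 N does not move it) and stays where it is left.
- cup1: Steel dip cup, 52 mm wide, 45 mm high, 150 g, at carrier place (32, 72) mm (2 or 3 of four cups are present). A stem on its +x rim (x = 24.5 mm) bends over at the top into a crook: upside-down V of 5 mm rod in the x-z plane, apex over the cup's middle, lip 13 mm to -x and 15 mm lower. On the apex a grey finger tab 14 x 14 mm, 105 to 136 mm above the underside. Origin: centre of underside.
- cup1_crook (a point): Under the apex of cup1's crook, on the cup's axis 100 mm above its underside: meets the top of the hook rod when hung (so 174 mm up on a hook not yet tugged, 164 mm on one tugged down a centimetre). Axes of the cup.
- hook1_seat (a point): Hook 1 (0 at the +y end of the row, 3 at the -y end): top of an 8 mm steel rod that points to the rack's -x, 174 mm up at the start; the point is 28 mm in front of the hook's white sliding block, 18 mm behind its upturned tip, which stands 9 mm above the rod. Axes of the rack. The cup's crook plane (cup x-z) goes across the rod, either way round.
- hook1 (a joint): Downward travel of hook 1 (m): 0 at the start, 0.020 at its hard lower stop. It slides down against about 5 N of friction (a cup's own weight of 1.5 N does not move it) and stays where it is left.
- cup2: Steel dip cup, 52 mm wide, 45 mm high, 150 g, at carrier place (-32, -72) mm (2 or 3 of four cups are present). A stem on its +x rim (x = 24.5 mm) bends over at the top into a crook: upside-down V of 5 mm rod in the x-z plane, apex over the cup's middle, lip 13 mm to -x and 15 mm lower. On the apex a grey finger tab 14 x 14 mm, 105 to 136 mm above the underside. Origin: centre of underside.
- cup2_crook (a point): Under the apex of cup2's crook, on the cup's axis 100 mm above its underside: meets the top of the hook rod when hung (so 174 mm up on a hook not yet tugged, 164 mm on one tugged down a centimetre). Axes of the cup.
- hook2_seat (a point): Hook 2 (0 at the +y end of the row, 3 at the -y end): top of an 8 mm steel rod that points to the rack's -x, 174 mm up at the start; the point is 28 mm in front of the hook's white sliding block, 18 mm behind its upturned tip, which stands 9 mm above the rod. Axes of the rack. The cup's crook plane (cup x-z) goes across the rod, either way round.
- hook2 (a joint): Downward travel of hook 2 (m): 0 at the start, 0.020 at its hard lower stop. It slides down against about 5 N of friction (a cup's own weight of 1.5 N does not move it) and stays where it is left.
- cup3: Steel dip cup, 52 mm wide, 45 mm high, 150 g, at carrier place (32, -72) mm (2 or 3 of four cups are present). A stem on its +x rim (x = 24.5 mm) bends over at the top into a crook: upside-down V of 5 mm rod in the x-z plane, apex over the cup's middle, lip 13 mm to -x and 15 mm lower. On the apex a grey finger tab 14 x 14 mm, 105 to 136 mm above the underside. Origin: centre of underside.
- cup3_crook (a point): Under the apex of cup3's crook, on the cup's axis 100 mm above its underside: meets the top of the hook rod when hung (so 174 mm up on a hook not yet tugged, 164 mm on one tugged down a centimetre). Axes of the cup.
- hook3_seat (a point): Hook 3 (0 at the +y end of the row, 3 at the -y end): top of an 8 mm steel rod that points to the rack's -x, 174 mm up at the start; the point is 28 mm in front of the hook's white sliding block, 18 mm behind its upturned tip, which stands 9 mm above the rod. Axes of the rack. The cup's crook plane (cup x-z) goes across the rod, either way round.
- hook3 (a joint): Downward travel of hook 3 (m): 0 at the start, 0.020 at its hard lower stop. It slides down against about 5 N of friction (a cup's own weight of 1.5 N does not move it) and stays where it is left.
- wash_bottle: Bystander: white bottle with red cap, 60 mm diameter, 150 mm high; origin centre of underside.
- amber_jar: Bystander: amber jar with white cap, 64 mm diameter, 85 mm high; origin centre of underside.
- beaker: Bystander: glass beaker, 70 mm diameter, 90 mm high; origin centre of underside.

How it is judged:
By the outcome, as a careful person would: the job done as asked, in the order asked, and still so for the second after the job is handed in, with the robot touching nothing.
Of cup0, cup1, cup2, cup3 only 2 to 3 are there at a start; the rules pass over those that are not, and their reading is None.
At some moment in a run one of dish, bar may be knocked a few centimetres aside while the robot is not near it.
It also fails if it takes over 210 s, if anything falls off the work surface, if the arm or the gripper's body presses on something with over 40 N, if the wrist force passes 120 N, or if a joint passes its speed limit or range.

## Working session

There is one attempt and no reset: what is moved stays moved. The work goes in short steps, each a Python script; the robot and the scene stay as the last script left them, time stands still between calls to the robot, and variables do not carry over. Pictures are saved under pics/ and viewed, at most 14 in all, crops included, and the job is handed in when it is done.

```bash
ls; mkdir -p pics; python3 - <<'E'
from plant import ctrl, hand, kinematics, optics, sign_off, finder
import cv2,numpy as np
for c in("scene","top"):
    im=optics.capture(c); cv2.imwrite(f"pics/{c}0.png",im[:,:,::-1])
    p=optics.camera_params(c); print(c,{k:np.round(v,4).tolist() for k,v in p.items()})
    for n in ["carrier","nut","bar","dish","rack","cup0","hook0","wash_bottle","amber_jar","beaker"]:
        print(n,[(np.round(d["box"]).tolist(),round(d["confidence"],2)) for d in finder.find_in(c,n)])
s=ctrl.observe(); print(s["time_s"],ctrl.grasp_offset,s["orientation"],s["ee_pos"])
E
```

```text
pics
scene {'intrinsics': [[496.6091, 0.0, 257.7756], [0.0, 496.6091, 187.4569], [0.0, 0.0, 1.0]], 'distortion': [-0.1018, 0.0, 0.0, 0.0, 0.0], 'R': [[0.5985, 0.8009, 0.0199], [0.529, -0.3764, -0.7605], [-0.6016, 0.4657, -0.649]], 't': [-0.347, -0.1919, 1.7721]}
carrier [([125.0, 215.0, 213.0, 272.0], 0.6), ([235.0, 209.0, 251.0, 231.0], 0.42)]
nut [([156.0, 208.0, 174.0, 227.0], 0.44)]
bar [([134.0, 204.0, 197.0, 245.0], 0.93)]
dish [([265.0, 161.0, 318.0, 202.0], 0.73), ([259.0, 197.0, 277.0, 219.0], 0.64), ([156.0, 210.0, 176.0, 228.0], 0.24)]
rack [([222.0, 178.0, 346.0, 294.0], 0.88), ([236.0, 209.0, 248.0, 229.0], 0.66), ([157.0, 212.0, 176.0, 229.0], 0.61)]
cup0 [([174.0, 184.0, 188.0, 214.0], 0.72), ([188.0, 194.0, 208.0, 240.0], 0.57)]
hook0 [([313.0, 183.0, 322.0, 196.0], 0.57), ([230.0, 211.0, 251.0, 224.0], 0.47), ([262.0, 200.0, 278.0, 218.0], 0.44)]
wash_bottle [([367.0, 147.0, 394.0, 194.0], 0.64)]
amber_jar [([114.0, 298.0, 145.0, 340.0], 0.89), ([174.0, 181.0, 191.0, 216.0], 0.5)]
beaker [([337.0, 134.0, 360.0, 163.0], 0.94), ([232.0, 210.0, 253.0, 224.0], 0.33)]
top
[... 395 characters left out ...]
8.0, 190.0, 221.0, 247.0], 0.87)]
rack [([206.0, 118.0, 331.0, 163.0], 0.78), ([308.0, 220.0, 377.0, 236.0], 0.57)]
cup0 [([310.0, 234.0, 327.0, 253.0], 0.83), ([304.0, 213.0, 327.0, 224.0], 0.59), ([92.0, 204.0, 124.0, 229.0], 0.27)]
hook0 [([305.0, 137.0, 317.0, 161.0], 0.69), ([248.0, 127.0, 260.0, 152.0], 0.66), ([219.0, 125.0, 230.0, 149.0], 0.41)]
wash_bottle [([101.0, 145.0, 130.0, 174.0], 0.93)]
amber_jar [([401.0, 145.0, 433.0, 171.0], 0.86)]
beaker [([93.0, 204.0, 126.0, 230.0], 0.55)]
1.1 0.0187 [[-9.27978725e-01  3.72633180e-01  3.36377532e-07]
 [ 3.72633180e-01  9.27978725e-01  4.83782410e-06]
 [ 1.49058258e-06  4.61474326e-06 -1.00000000e+00]] [0.23287522 0.57999298 0.23130848]
```

```bash
python3 - <<'E'
import cv2
a=cv2.imread("pics/scene0.png")[125:350,100:400]; cv2.imwrite("pics/s0c.png",cv2.resize(a,(800,600),interpolation=cv2.INTER_CUBIC))
a=cv2.imread("pics/top0.png")[100:280,190:430]; cv2.imwrite("pics/t0c.png",cv2.resize(a,(800,600),interpolation=cv2.INTER_CUBIC))
E
```

```text
(no output)
```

View pics/s0c.png

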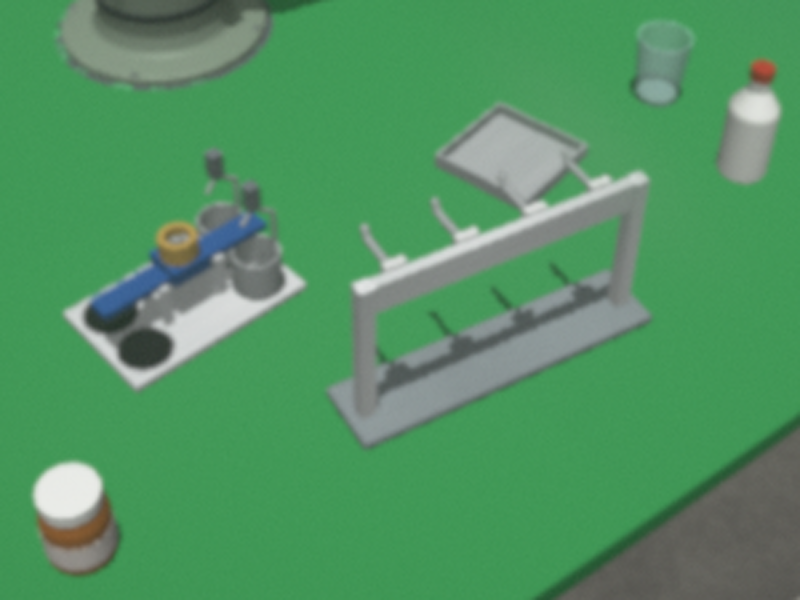

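View pics/t0c.png

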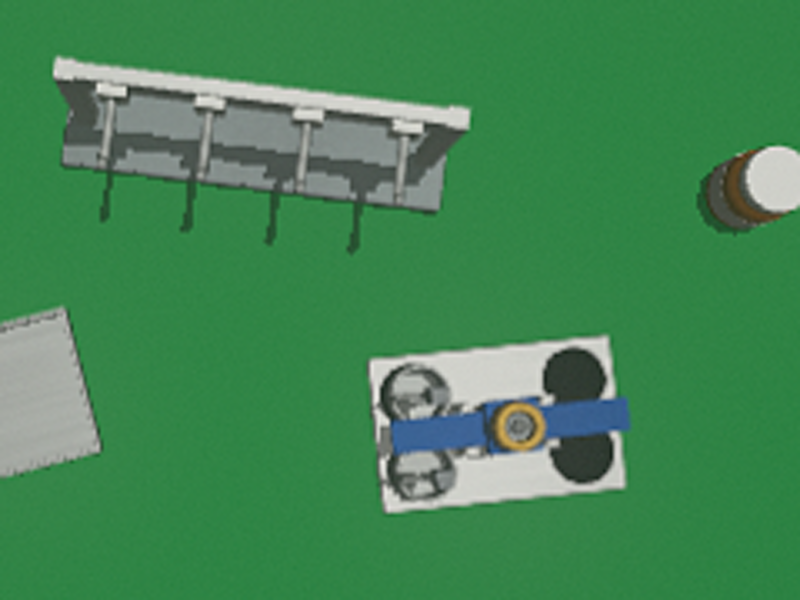

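View pics/top0.png

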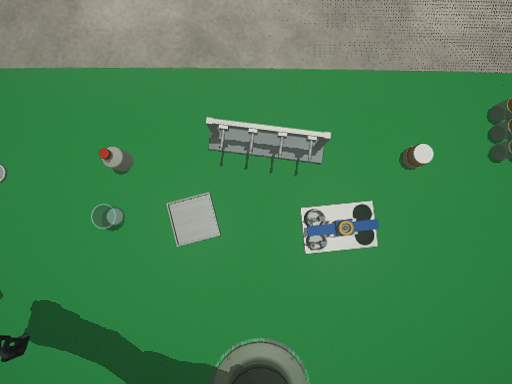

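```bash
cat > h.py <<'E'
import numpy as np, cv2
from scipy.optimize import least_squares
from plant import ctrl, hand, kinematics, optics, sign_off, finder
P={c:optics.camera_params(c) for c in("scene","top")}
def proj(c,X):
    p=P[c]; return cv2.projectPoints(np.atleast_2d(np.float64(X)),cv2.Rodrigues(p["R"])[0],p["t"],p["intrinsics"],p["distortion"])[0][:,0]
def ray(c,uv):
    p=P[c]; n=cv2.undistortPoints(np.float64([[uv]]),p["intrinsics"],p["distortion"])[0,0]
    return -p["R"].T@p["t"], p["R"].T@np.r_[n,1]
def onz(c,uv,z):
    o,d=ray(c,uv); return o+d*(z-o[2])/d[2]
def tri(s,t):
    r=least_squares(lambda X:np.r_[proj("scene",X)[0]-s,proj("top",X)[0]-t],onz("top",t,.1)); return r.x,np.sqrt(np.mean(r.fun**2))
def shot(name):
    o={}
    for c in P:
        im=optics.capture(c)[:,:,::-1].copy(); cv2.imwrite(f"pics/{name}_{c}.png",im); o[c]=im
    return o
def masks(im):
    hsv=cv2.cvtColor(im,cv2.COLOR_BGR2HSV); H,S,V=[hsv[...,i].astype(int) for i in range(3)]
    return dict(blue=(H>100)&(H<125)&(S>110),brass=(H>12)&(H<28)&(S>100)&(V>90),notgreen=~((H>45)&(H<85)&(S>90)),white=(S<40)&(V>185))
def blob(m,c,r):
    m=m.copy(); k=np.zeros_like(m); k[c[1]-r:c[1]+r,c[0]-r:c[0]+r]=1; m&=k
    n,l,st,ce=cv2.connectedComponentsWithStats(m.astype(np.uint8)); i=1+np.argmax(st[1:,4]); return l==i
def rectz(m,z,c="top"):
    """min-area rect on plane z: centre, sizes, yaw of long side vs world y (deg)"""
    cs=max(cv2.findContours(m.astype(np.uint8),cv2.RETR_EXTERNAL,cv2.CHAIN_APPROX_NONE)[0],key=len)[:,0]
    w=np.float32([onz(c,q,z)[:2]*1000 for q in cs]); return cv2.minAreaRect(w)
def cen(m): v,u=np.nonzero(m); return np.array([u.mean(),v.mean()])
E
python3 - <<'E'
from h import *
np.set_printoptions(precision=4,suppress=True)
S=cv2.imread("pics/scene0.png");T=cv2.imread("pics/top0.png");ms,mt=masks(S),masks(T)
bs,bt=blob(ms["brass"],(166,217),14),blob(mt["brass"],(345,228),12)
print("nut",bs.sum(),bt.sum(),tri(cen(bs),cen(bt)))
b=blob(mt["blue"],(343,228),45); print("bar",rectz(b,.0635)); 
bsb=blob(ms["blue"],(166,217),45); print("bar c",tri(cen(bsb),cen(b)))
print("plate",rectz(blob(mt["notgreen"],(339,228),42),.010))
print("dish",rectz(blob(mt["notgreen"],(194,219),35),.018), rectz(blob(ms["notgreen"],(291,182),28),.018,"scene"))
tt=[(104,165),(203,178),(301,190),(400,202)]; ss=[(565,157),(503,180),(435,202),(365,228)]
for a,b in zip(ss,tt): print("hook",tri((a[0]/2.6667+100-.3,a[1]/2.6667+125-.3),(b[0]/3.3333+190-.3,b[1]/3.3333+100-.3)))
for n,(u,v) in dict(bottle=(115,160),beaker=(105,217),jar=(417,157)).items(): print(n,onz("top",(u,v),.04))
for nm,I,(x,y),k in(("s",S,(165,180),10),("t",T,(298,205),10)):
    cv2.imwrite(f"pics/z{nm}.png",cv2.resize(I[y:y+60,x:x+60],None,fx=10,fy=10,interpolation=cv2.INTER_CUBIC))
a=np.hstack([cv2.imread("pics/zs.png")[:, :],cv2.imread("pics/zt.png")]);cv2.imwrite("pics/zz.png",cv2.resize(a,(800,400)))
E
```

```text
nut 119 103 (array([ 0.4708, -0.2283,  0.088 ]), np.float64(0.16512189101956232))
bar ((468.31988525390625, -175.3795928955078), (38.87777328491211, 94.70389556884766), 0.45719972252845764)
bar c (array([ 0.4488, -0.2017,  0.0147]), np.float64(6.258413392898235))
plate ((471.4872131347656, -231.8301239013672), (136.8206329345703, 226.11622619628906), 6.200101375579834)
dish ((490.1351318359375, 197.98052978515625), (132.61105346679688, 131.63619995117188), 14.977974891662598) ((529.1834716796875, 185.43495178222656), (202.7325439453125, 184.4808349609375), 15.422563552856445)
hook (array([0.6681, 0.1049, 0.1737]), np.float64(0.33691808250990113))
hook (array([0.6595, 0.0308, 0.1748]), np.float64(0.7111645632874127))
hook (array([ 0.65  , -0.0436,  0.1785]), np.float64(0.5318184689429382))
hook (array([ 0.6416, -0.1179,  0.1792]), np.float64(0.5625625422163206))
bottle [0.6574 0.4235 0.04  ]
beaker [0.4927 0.4468 0.04  ]
jar [ 0.6745 -0.4509  0.04  ]
```

View pics/zz.png

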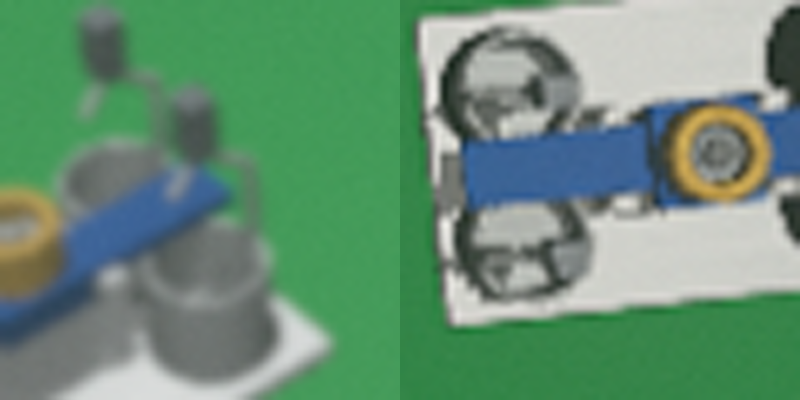

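Left half (scene): the two tabs are at about scene px (180.5,186) and (194,199). The stems run to the right, so they point along +y. Right half (top): the tabs are at about (323.5,243.7) and (321.7,218.5), and the nut is at (345,228). Only cup0 and cup1 are present.

```bash
cat >> h.py <<'E'
def Rz(d): a=np.deg2rad(d); return np.array([[np.cos(a),-np.sin(a),0],[np.sin(a),np.cos(a),0],[0,0,1.]])
E
python3 - <<'E'
from h import *
np.set_printoptions(precision=4,suppress=True)
print("tab0",tri((180.3,186.3),(323.2,243.4)),"tab1",tri((194,198.5),(321.4,218.2)))
# carrier pose from plate corners (top at 10mm) in top view + scene
ct=np.array([(370,358),(608,337),(625,487),(386,513)])/3.3333+[189.7,99.7]
cs=np.array([(305,285),(137,389),(65,313)])/2.6667+[99.7,124.7]
pl=np.array([(67.5,107.5,10),(67.5,-107.5,10),(-67.5,-107.5,10),(-67.5,107.5,10)])/1000
f=lambda q:np.r_[(proj("top",pl@Rz(q[2]*57.3).T+[q[0],q[1],0])-ct).ravel(),(proj("scene",pl[:3]@Rz(q[2]*57.3).T+[q[0],q[1],0])-cs).ravel()]
r=least_squares(f,[.47,-.228,.1]);q=r.x;print("carrier",q[:2],q[2]*57.3,np.round(r.fun,1))
for c in((-32,72),(32,72)): print("cup",Rz(q[2]*57.3)@[c[0]/1e3,c[1]/1e3,0]+[q[0],q[1],0])
# nut centroid check
# rack fit
tt=np.array([(104,165),(203,178),(301,190),(400,202)])/3.3333+[189.7,99.7]; ss=np.array([(565,157),(503,180),(435,202),(365,228)])/2.6667+[99.7,124.7]
hk=np.array([(-.020,.1125-.075*i,.181) for i in range(4)])
g=lambda q:np.r_[(proj("top",hk@Rz(q[2]*57.3).T+[q[0],q[1],0])-tt).ravel(),(proj("scene",hk@Rz(q[2]*57.3).T+[q[0],q[1],0])-ss).ravel()]
r=least_squares(g,[.68,0,-.1]);q=r.x;print("rack",q[:2],q[2]*57.3,np.round(r.fun,1))
# overlay check
T=cv2.resize(cv2.imread("pics/top0.png")[110:170,195:345],None,fx=5,fy=5,interpolation=cv2.INTER_CUBIC)
S=cv2.resize(cv2.imread("pics/scene0.png")[170:240,220:350],None,fx=5,fy=5,interpolation=cv2.INTER_CUBIC)
for i in range(4):
  for x,z,col in((0,.174,(0,0,255)),(.028,.174,(255,0,0)),(-.018,.183,(0,255,255))):
    X=Rz(q[2]*57.3)@[x,.1125-.075*i,z]+[q[0],q[1],0]
    for I,c,o in((T,"top",(195,110)),(S,"scene",(220,170))): cv2.circle(I,tuple(int(v) for v in (proj(c,X)[0]-o+.5)*5),2,col,-1)
I=np.zeros((650,750,3),np.uint8);I[:300]=T;I[300:,:650]=S;cv2.imwrite("pics/ov.png",cv2.resize(I,(692,600)))
# q7 range over stud
for yaw in range(-180,181,30):
    j=kinematics.solve_ik([.4708,-.2283,.09],Rz(yaw)@np.diag([1.,-1,-1])); print(yaw,None if j is None else np.round(j[-1],0),end="; ")
E
```

```text
tab0 (array([ 0.4316, -0.1597,  0.1314]), np.float64(0.5861591981633362)) tab1 (array([ 0.4968, -0.1551,  0.1317]), np.float64(0.5228275942206656))
carrier [ 0.4719 -0.2281] 6.243503980121822 [-0.9 -0.   0.1 -1.   0.4 -0.2 -0.8 -0.4  0.2 -0.7 -0.8 -0.4 -1.2 -0.3]
cup [ 0.4323 -0.16    0.    ]
cup [ 0.4959 -0.153   0.    ]
rack [ 0.6753 -0.0098] -6.9617081170220105 [-0.4 -1.2 -0.4 -1.2 -0.1 -1.  -0.1 -0.7 -0.2 -1.8 -1.  -1.5 -0.9 -0.4
 -1.1 -0.3]
-180 116.0; -150 141.0; -120 -129.0; -90 -99.0; -60 -77.0; -30 -47.0; 0 -33.0; 30 -3.0; 60 24.0; 90 49.0; 120 73.0; 150 93.0; 180 116.0;
```

View pics/ov.png

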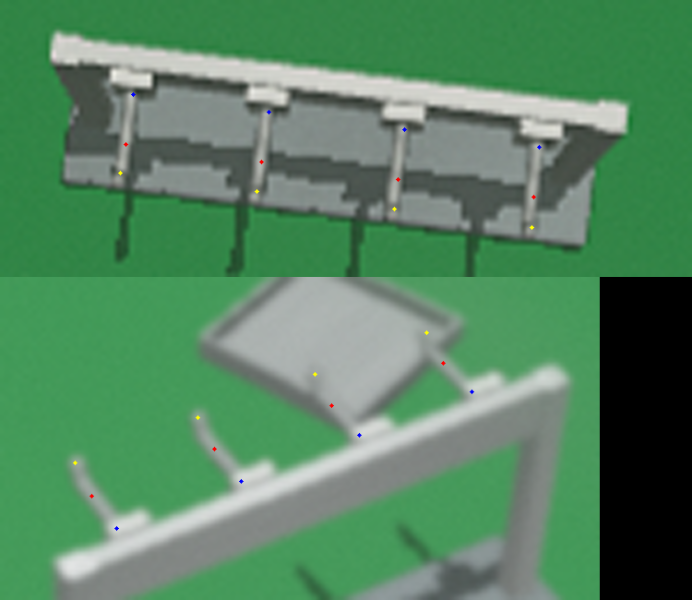

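The tabs triangulate to z ≈ 131 mm, as expected, and the rack fit lies on the hooks. Next is the nut.

```bash
cat >> h.py <<'E'
D=np.diag([1.,-1,-1])
def R(yaw): return Rz(yaw)@D
def st(m=""):
    s=ctrl.observe(); print(m,round(s["time_s"],1),np.round(s["ee_pos"],4),"F",np.round(s["contact_force"],1),"w",round(s["gripper_width"],4),"gf",round(s["gripper_force"],1),"q7",round(s["joint_pos"][-1])); return s
CAR=np.array([.4715,-.2282]); CYAW=6.2
RACK=np.array([.6765,-.0099]); RYAW=-6.9
E
python3 - <<'E'
from h import *
x,y=CAR; z=.074; y0,y1=-95,170
hand.grip(.07)
ctrl.reach([x,y,.25],R(y0)); st("above")
for k in range(2):
    if k: ctrl.reach([x,y,z+.055],R(y0))
    ctrl.servo_line([x,y,z],.08,R(y0)); hand.grip(.03,40); st("grip")
    n=18
    for i in range(1,n+1):
        d=(y1-y0)/n; z+=.008*d/360
        ctrl.servo_line([x,y,z],.008*d/360/(d/70),R(y0+d*i))
        if i%9==0: st()
    if k==0: hand.grip(.065); ctrl.servo_line([x,y,z+.055],.1); st("up")
E
```

```text
above 4.4 [ 0.4718 -0.2277  0.2499] F [-0.2  0.3 -0.6] w 0.07 gf 0.0 q7 -125
grip 7.1 [ 0.4716 -0.2282  0.0743] F [-1.8  1.7  8.4] w 0.0393 gf 39.2 q7 -113
 10.8 [ 0.4714 -0.2282  0.0769] F [0.7 0.4 0.2] w 0.0389 gf 40.2 q7 -13
 14.4 [ 0.4715 -0.2283  0.0799] F [-0.6  0.3 -0.7] w 0.0391 gf 40.3 q7 85
up 15.5 [ 0.4713 -0.2282  0.1345] F [-0.6  0.1 -0.4] w 0.0651 gf 0.0 q7 87
grip 19.7 [ 0.4706 -0.2283  0.0804] F [-7.9  1.   9.1] w 0.0404 gf 37.8 q7 -106
 23.4 [ 0.4723 -0.2279  0.0833] F [ 1.9  3.4 12.2] w 0.0403 gf 39.5 q7 0
 27.1 [ 0.4715 -0.2273  0.0862] F [-2.6  7.1 19. ] w 0.0403 gf 40.9 q7 98
```

```bash
python3 - <<'E'
from h import *
o=shot("n1"); I=np.hstack([cv2.resize(o["scene"][170:270,110:210],(400,400),interpolation=3),cv2.resize(o["top"][190:270,295:375],(400,400),interpolation=3)]); cv2.imwrite("pics/n1.png",I)
for k in (0,1,2,3): ctrl.hold(.1); st()
print(ctrl.observe()["ft_torque"])
E
```

```text
27.2 [ 0.4716 -0.2276  0.0862] F [-2.7  5.8 19.7] w 0.0407 gf 40.7 q7 98
 27.4 [ 0.4716 -0.2276  0.0862] F [-1.3  5.6 19.6] w 0.04 gf 40.7 q7 98
 27.4 [ 0.4716 -0.2275  0.0862] F [-1.7  4.4 18.9] w 0.0401 gf 40.7 q7 98
 27.6 [ 0.4715 -0.2275  0.0861] F [-2.6  5.6 19.1] w 0.0407 gf 40.7 q7 98
[ 1.20743007  0.49639779 -0.02975945]
```

View pics/n1.png

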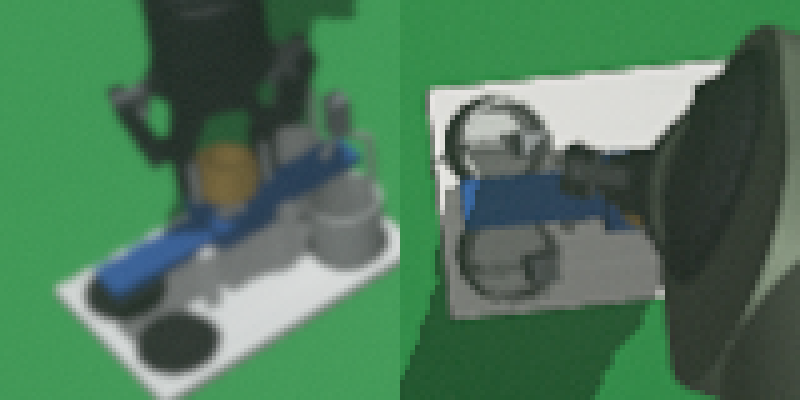

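The nut sits between the fingers, visibly above the hub. I'll lift gently and check the force.

```bash
python3 - <<'E'
from h import *
p=ctrl.observe()["ee_pos"].copy(); 
for dz in(.001,.003,.006):
    ctrl.servo_line([*CAR,p[2]+dz],.02); ctrl.hold(.2); s=st(dz)
    if s["contact_force"][2]<-12: print("stuck"); break
else:
    ctrl.servo_line([*CAR,.25],.12); st("lifted")
    o=shot("n2"); m=masks(o["top"])["notgreen"]; print(rectz(blob(m,(194,219),40),.018))
    ms,mt=masks(o["scene"])["brass"],masks(o["top"])["brass"]; print(ms.sum(),cen(ms),proj("scene",[*CAR,.26]))
E
```

```text
0.001 28.0 [ 0.471  -0.2277  0.0868] F [-2.   5.8  5.5] w 0.0407 gf 40.4 q7 98
0.003 28.4 [ 0.4707 -0.2275  0.0886] F [-2.1  5.8  0.7] w 0.0405 gf 39.9 q7 98
0.006 28.9 [ 0.4714 -0.2283  0.0921] F [-3.4  1.   4.7] w 0.0402 gf 40.3 q7 98
lifted 30.4 [ 0.4713 -0.2281  0.2494] F [-0.4 -0.5 -0.7] w 0.0405 gf 40.3 q7 99
((490.35955810546875, 198.020751953125), (131.63160705566406, 131.98020935058594), 15.319583892822266)
778 [ 76.16452442 295.71979434] [[159.02441743 165.31365787]]
```

```bash
python3 - <<'E'
from h import *
d=[.4903,.198]
ctrl.reach([*d,.25],R(105)); st()
ctrl.servo_line([*d,.03],.15); 
for z in np.arange(.014,.003,-.001):
    ctrl.servo_line([*d,z],.04); s=st()
    if s["contact_force"][2]>4: break
hand.grip(.06); ctrl.hold(.2); ctrl.servo_line([*d,.25],.15)
o=shot("n3")
m=masks(o["top"]); print(rectz(blob(m["notgreen"],(194,219),40),.018)); b=blob(m["brass"],(194,219),30); bs=blob(masks(o["scene"])["brass"],(291,182),30); print(b.sum(),tri(cen(bs),cen(b)))
bl=blob(m["blue"],(343,228),45); print("bar",rectz(bl,.066))
E
```

```text
32.3 [0.4906 0.1973 0.25  ] F [ 0.5 -0.5 -0.7] w 0.0406 gf 40.3 q7 -14
 34.5 [0.4902 0.1979 0.0138] F [ 0.7 -0.6 -0.9] w 0.0399 gf 40.3 q7 -15
 34.7 [0.4904 0.198  0.0131] F [-0.2  0.5 -0.7] w 0.0402 gf 40.3 q7 -15
 35.0 [0.4903 0.198  0.012 ] F [-0.2 -0.4 -1.3] w 0.0405 gf 40.3 q7 -15
 35.2 [0.4904 0.198  0.011 ] F [ 1.2 -1.1  0.8] w 0.0401 gf 40.3 q7 -15
 35.5 [0.4906 0.1976 0.0103] F [-0.2 -2.9  8.5] w 0.0405 gf 40.6 q7 -15
((486.4935607910156, 215.40333557128906), (219.19032287597656, 192.07948303222656), 1.4904357194900513)
87 (array([0.48924193, 0.19435968, 0.02014129]), np.float64(0.020627833797824357))
bar ((470.6591796875, -226.62945556640625), (41.8715705871582, 197.10777282714844), 6.744961261749268)
```

The nut is in the dish: its centre is at z 20 mm, and the dish hasn't moved. Now the bar.

```bash
python3 - <<'E'
from h import *
hand.grip(.068)
ctrl.reach([*CAR,.22],R(CYAW+90)); st()
ctrl.servo_line([*CAR,.057],.12); st("down"); hand.grip(.03,50); st("grip")
ctrl.servo_line([*CAR,.075],.04); st("lift1")
ctrl.servo_line([*CAR,.20],.12); st("lifted")
d=[.47,0.0]
ctrl.reach([*d,.20],R(0)); st()
ctrl.servo_line([*d,.02],.12)
for z in np.arange(.010,-.004,-.001):
    ctrl.servo_line([*d,z],.04); s=ctrl.observe()
    if s["contact_force"][2]>4: break
st("touch"); hand.grip(.07); ctrl.hold(.2); ctrl.servo_line([*d,.25],.15); st()
ctrl.reach([.47,.12,.3],R(0))
o=shot("b1")
I=np.hstack([cv2.resize(o["scene"][150:290,110:310],(400,280)),cv2.resize(o["top"][130:270,180:380],(400,280))]);cv2.imwrite("pics/b1.png",I)
for c in o: print(c,blob(masks(o[c])["blue"],(260,220),100).sum())
print(rectz(blob(masks(o["top"])["blue"],(260,220),100),.008))
E
```

```text
39.7 [ 0.4721 -0.2271  0.22  ] F [ 1.   0.6 -0.1] w 0.0681 gf 0.0 q7 31
down 41.2 [ 0.4718 -0.2283  0.0575] F [-0.1 -0.4  0.8] w 0.0679 gf 0.0 q7 34
grip 41.5 [ 0.4717 -0.2283  0.0576] F [-2.   1.1 11.5] w 0.0429 gf 49.7 q7 34
lift1 42.1 [ 0.4715 -0.2282  0.0751] F [ 0.2 -0.5 -1.7] w 0.043 gf 50.9 q7 34
lifted 43.3 [ 0.4712 -0.2281  0.1994] F [ 0.7  1.  -1.9] w 0.0427 gf 50.9 q7 31
 45.1 [ 4.7e-01 -3.0e-04  2.0e-01] F [ 0.2  0.5 -1.8] w 0.0426 gf 50.9 q7 -81
touch 49.1 [ 0.4701 -0.      0.0022] F [-1.1  0.7  6.3] w 0.0431 gf 51.8 q7 -67
 51.5 [ 4.697e-01 -1.000e-04  2.495e-01] F [-0.6 -0.1 -0.8] w 0.07 gf 0.0 q7 -84
scene 363
top 599
((471.39495849609375, -0.4484596252441406), (192.71652221679688, 41.047325134277344), 0.5331897139549255)
```

View pics/b1.png

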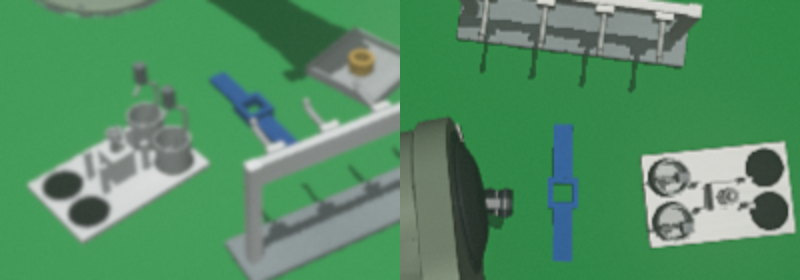

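Bar is flat at (0.471, 0) and the nut is in the dish. Both cups are still standing. Next I'll hang cup1 on hook 3.

```bash
cat >> h.py <<'E'
def pick(tab):
    hand.grip(.036)
    ctrl.reach([*tab,.25],R(CYAW)); ctrl.servo_line([*tab,.1195],.1); st("down"); hand.grip(.005,40); st("grip")
    ctrl.servo_line([*tab,.1215],.03); st(); ctrl.servo_line([*tab,.26],.12); st("lifted")
def hang(i):
    X=lambda x:(RACK+(Rz(RYAW)@[x,.1125-.075*i,0])[:2]).tolist()
    ctrl.reach([*X(-.11),.26],R(RYAW)); ctrl.servo_line([*X(-.11),.199],.1); st("front")
    ctrl.servo_line([*X(0),.199],.06); st("over")
    z0=None
    for z in np.arange(.190,.165,-.001):
        ctrl.servo_line([*X(0),z],.03); s=ctrl.observe(); f=s["contact_force"][2]; print(round(z,3),round(s["ee_pos"][2],4),round(f,1))
        if z0 is None and f>2.5: z0=s["ee_pos"][2]
        if z0 and s["ee_pos"][2]<z0-.0105: break
    return X(0)
E
python3 - <<'E'
from h import *
ctrl.reach([.47,-.05,.3],R(CYAW))
pick([.4964,-.154])
shot("c1a"); hang(3); ctrl.hold(.2); st()
o=shot("c1"); I=np.hstack([cv2.resize(o["scene"][160:270,200:310],(400,400),interpolation=3),cv2.resize(o["top"][110:190,270:350],(400,400),interpolation=3)]);cv2.imwrite("pics/c1.png",I)
E
```

```text
down 55.3 [ 0.4967 -0.154   0.1199] F [-0.   0.3  0.3] w 0.0359 gf 0.0 q7 -47
grip 55.7 [ 0.4966 -0.1539  0.1199] F [-1.3  1.5  5.3] w 0.0132 gf 39.1 q7 -47
 55.9 [ 0.4965 -0.154   0.1217] F [ 0.1 -0.2 -0.8] w 0.0134 gf 39.0 q7 -47
lifted 57.2 [ 0.4961 -0.1539  0.2594] F [-0.3 -0.3 -1.9] w 0.0129 gf 39.0 q7 -56
front 58.5 [ 0.5539 -0.1087  0.1995] F [-0.4 -0.1 -2.3] w 0.0134 gf 39.1 q7 -69
over 60.4 [ 0.6629 -0.1215  0.1991] F [ 0.8  0.2 -1.4] w 0.013 gf 39.1 q7 -70
0.19 0.1898 -0.4
0.189 0.189 -1.7
0.188 0.1879 -0.9
0.187 0.1869 -1.9
0.186 0.1859 -1.9
0.185 0.1849 -1.4
0.184 0.184 -2.1
0.183 0.1831 1.8
0.182 0.1821 2.0
0.181 0.1809 0.8
0.18 0.1799 1.5
0.179 0.1789 1.3
0.178 0.1779 2.7
0.177 0.1769 1.6
0.176 0.1759 0.6
0.175 0.1749 1.5
0.174 0.1739 0.5
0.173 0.1729 0.9
0.172 0.1719 1.0
0.171 0.1709 1.5
0.17 0.1699 1.6
0.169 0.1689 2.3
0.168 0.1679 1.0
0.167 0.1669 1.2
 66.8 [ 0.663  -0.1216  0.167 ] F [2.1 0.5 1.5] w 0.0133 gf 39.6 q7 -69
```

View pics/c1.png

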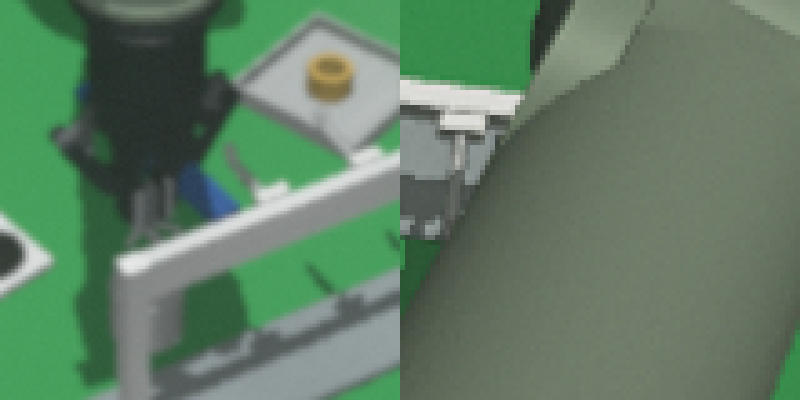

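The force threshold missed the contact at TCP z ≈ 0.1835, so hook 3 went down about 16 mm, more than asked. The cup is still gripped, so I'll take it off and hang it on hook 2 with the correct tug. Hook 3 I'll push back up.

```bash
cat >> h.py <<'E'
def hang(i):
    X=lambda x:(RACK+(Rz(RYAW)@[x,.1125-.075*i,0])[:2]).tolist()
    ctrl.reach([*X(-.11),.26],R(RYAW)); ctrl.servo_line([*X(-.11),.199],.1); st("front")
    ctrl.servo_line([*X(0),.199],.06)
    ctrl.servo_line([*X(0),.188],.04); ctrl.hold(.2); f0=np.mean([ctrl.observe()["contact_force"][2] for _ in range(4)]); z0=None
    for z in np.arange(.187,.1805,-.001):
        ctrl.servo_line([*X(0),z],.03); f=[]
        for _ in range(4): ctrl.hold(.05); f.append(ctrl.observe()["contact_force"][2])
        print(round(z,3),round(np.mean(f)-f0,1))
        if np.mean(f)-f0>2: z0=z+.0005; break
    if z0 is None: print("NO CONTACT"); return
    ctrl.servo_line([*X(0),z0-.0105],.02); ctrl.hold(.2); st("tugged")
E
python3 - <<'E'
from h import *
X=lambda x:(RACK+(Rz(RYAW)@[x,.1125-.075*3,0])[:2]).tolist()
ctrl.servo_line([*X(0),.199],.05); st("up"); ctrl.servo_line([*X(-.11),.199],.08)
o=shot("c2a"); cv2.imwrite("pics/c2a.png",np.hstack([cv2.resize(o["scene"][170:270,190:290],(400,400),interpolation=3),cv2.resize(o["top"][110:190,270:350],(400,400),interpolation=3)]))
hang(2)
E
```

```text
up 67.7 [ 0.6629 -0.1215  0.1988] F [-0.5  0.4 -1.2] w 0.0134 gf 39.1 q7 -70
front 70.6 [ 0.563  -0.0343  0.1993] F [ 0.  -0.4 -2.3] w 0.0136 gf 39.1 q7 -76
0.187 0.1
0.186 -0.1
0.185 0.4
0.184 0.7
0.183 3.7
tugged 76.3 [ 0.6718 -0.0471  0.1728] F [-0.   0.6 -1.7] w 0.0133 gf 39.2 q7 -75
```

View pics/c2a.png

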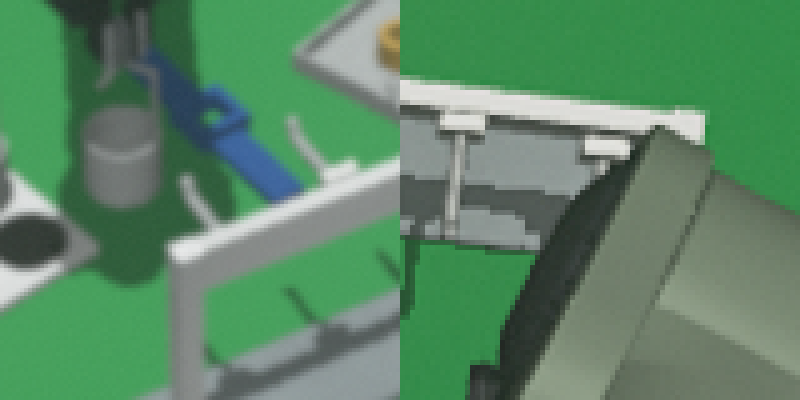

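```bash
python3 - <<'E'
from h import *
p=ctrl.observe()["ee_pos"].copy()
hand.grip(.034); ctrl.hold(.3); ctrl.servo_line([p[0],p[1],.30],.08); st("released")
pick([.432,-.160]); hang(0)
E
```

```text
released 78.7 [ 0.6717 -0.047   0.2996] F [0.5 0.8 0.4] w 0.0338 gf 0.0 q7 -79
down 81.4 [ 0.4323 -0.16    0.1199] F [-0.2  0.1  0.4] w 0.0361 gf 0.0 q7 -43
grip 81.7 [ 0.4325 -0.16    0.1199] F [0.4 0.5 6.2] w 0.0138 gf 39.3 q7 -43
 82.0 [ 0.432  -0.16    0.1216] F [-0.4 -0.6 -2. ] w 0.014 gf 39.1 q7 -43
lifted 83.3 [ 0.4317 -0.1599  0.2595] F [ 0.5  0.1 -1.4] w 0.0133 gf 39.1 q7 -55
front 85.2 [0.5811 0.1148 0.1995] F [-0.  -1.  -1.9] w 0.0135 gf 39.0 q7 -91
0.187 -0.5
0.186 -0.7
0.185 -0.6
0.184 -0.6
0.183 2.8
tugged 90.9 [0.6898 0.1018 0.1728] F [ 1.   1.3 -1.8] w 0.0132 gf 39.1 q7 -88
```

```bash
python3 - <<'E'
from h import *
p=ctrl.observe()["ee_pos"].copy()
hand.grip(.034); ctrl.hold(.3); ctrl.servo_line([p[0],p[1],.30],.08); st("released")
ctrl.reach([.45,-.05,.32],R(CYAW))
o=shot("d"); S=o["scene"]; I=np.zeros((600,800,3),np.uint8)
I[:,:480]=cv2.resize(S[160:300,225:337],(480,600),interpolation=3); I[:250,480:]=cv2.resize(o["top"][105:185,205:335][:, :],(320,250)); I[300:550,480:]=cv2.resize(o["top"][150:270,160:380],(320,250)); cv2.imwrite("pics/d.png",I)
# hook travel from rod tips: seat/tip prediction in scene
for i in range(4): print(i,proj("scene",np.r_[RACK+(Rz(RYAW)@[-.02,.1125-.075*i,0])[:2],.181])[0],proj("scene",np.r_[RACK+(Rz(RYAW)@[-.02,.1125-.075*i,0])[:2],.171])[0])
E
```

```text
released 93.3 [0.6897 0.1018 0.2996] F [-0.1  0.3  1.5] w 0.0339 gf 0.0 q7 -92
0 [311.64450035 182.00854825] [311.30256143 184.92282137]
1 [287.53033677 190.96539056] [287.30147172 193.90341886]
2 [262.23342587 200.35297148] [262.13076592 203.31143898]
3 [235.71376539 210.18491747] [235.75133874 213.16005315]
```

View pics/d.png

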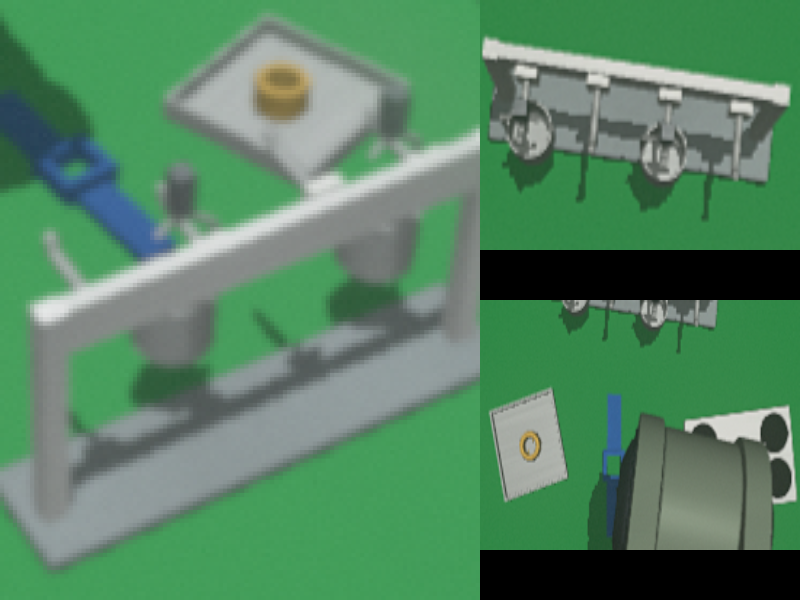

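Both cups hang with the tabs upright, and the dish, nut and bar are in place. Hook 3 (rod tip at lower left of the crop) is still low, so I'll raise it back.

```bash
python3 - <<'E'
from h import *
for i in(0,2): print(i,proj("scene",np.r_[RACK+(Rz(RYAW)@[0,.1125-.075*i,0])[:2],.1845])[0])
X=(RACK+(Rz(RYAW)@[.003,.1125-.225,0])[:2]).tolist()
hand.grip(.034)
ctrl.reach([*X,.28],R(RYAW)); ctrl.servo_line([*X,.149],.08); st("down")
hand.grip(.002,30); s=st("grip"); z=s["ee_pos"][2]
if .006<s["gripper_width"]<.011:
    for k in range(1,17):
        ctrl.servo_line([*X,z+.001*k],.02); s=ctrl.observe()
        if s["contact_force"][2]<-12: break
    st("raised %d"%k)
hand.grip(.034); ctrl.hold(.2); ctrl.servo_line([*X,.30],.08)
ctrl.reach([.42,-.2,.34],R(CYAW)); ctrl.hold(.5); st()
o=shot("e"); S=o["scene"]; I=np.zeros((600,800,3),np.uint8)
I[:,:480]=cv2.resize(S[160:300,225:337],(480,600),interpolation=3); I[:250,480:]=cv2.resize(o["top"][105:185,205:335],(320,250)); I[300:550,480:]=cv2.resize(o["top"][150:270,160:380],(320,250)); cv2.imwrite("pics/e.png",I)
E
```

```text
0 [316.14795396 185.32096405]
2 [266.35007705 204.05533545]
down 97.4 [ 0.6661 -0.122   0.1494] F [-0.1  0.1  0.5] w 0.034 gf 0.0 q7 -60
grip 97.8 [ 0.6662 -0.1207  0.1492] F [0.  6.4 3. ] w 0.0061 gf 31.0 q7 -60
raised 16 101.8 [ 0.6662 -0.1207  0.1649] F [ 1.5  5.9 -3. ] w 0.0065 gf 30.4 q7 -61
 105.7 [ 0.4201 -0.2     0.34  ] F [-0.4 -0.3 -0.5] w 0.034 gf 0.0 q7 -47
```

View pics/e.png

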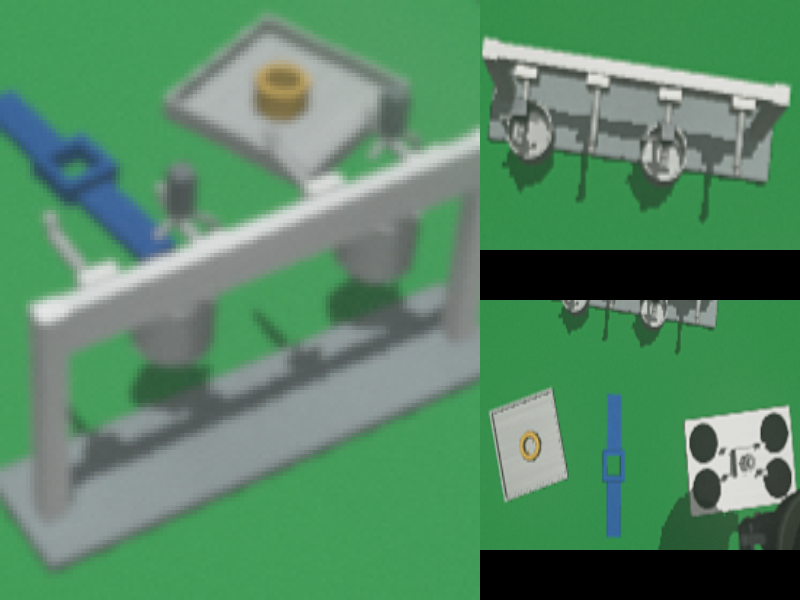

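Hook 3 is back up, with its block visible above the beam again. Both tabs are within about 1 px of where a 10 mm tug puts them. The nut is in the dish, the bar lies flat, the carrier is empty and the robot is clear.

```bash
python3 -c "
from plant import sign_off
print(sign_off())"
```

```text
the job is handed in; nothing more can be done
None
```

Job handed in at about 106 s of the 210 s: the nut is in the dish, the bar lies flat on the bench, and cup1 and cup0 (the only two present) hang on hooks 2 and 0, each tugged down about 10 mm; I first hung cup1 on hook 3 and over-tugged it by about 6 mm, so I moved it to hook 2 and pushed hook 3 back up.

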